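# Press a bayonet globe into the lamp tester and hold it there

### The job

Test the small frosted globe: lift the orange guard off the lamp tester's bayonet holder and hang it astride the tester's carry handle, well clear of the end posts, so that it stays there by itself. Then take the small globe by its collar from the beech shelf, turn it until its two side pins line up with the holder's two slots, and push it fully home against the sprung contacts. The holder does not lock, so finish still gripping the globe and pressing it home, and leave the large globe, fuse, bulb changer head and screwdriver where they are.

Things in the scene. Friction and masses are not known exactly. Their poses are not given: they have to be found in the camera images.
- tester: bench lamp tester, fixed: blue steel case 240 x 240 mm, deck 60 mm above the bench. Origin under the centre of the case, on the bench; x runs from its front edge towards its carry handle, y along the handle to the left, z up. Besides the white bayonet holder the deck has a black screw holder 98 mm to the +y side of it, a red neon and a green switch, all under 25 mm high.
- holder_mouth (a point): centre of the mouth of the white bayonet holder, level with its rim, axes as the tester's, at the tester's (-45, -20, 88) mm. The holder is a tube standing 28 mm above the deck, 35 mm outside, bore 23.5 mm. Two straight slots 5.2 mm wide run down from the rim at its +y and -y sides, 12 mm deep, with no twist lock.
- holder_home (a point): point on the holder's axis 20 mm below the rim, axes as the tester's: where the flat end of the globe's cap is when the pins stand on the slot bottoms (fully home).
- contact (a joint): how far the holder's sprung contact disc is pressed down, m: 0 at rest, about 0.007 with the globe fully home, 0.009 at its stop. At rest the disc lies 13 mm below the rim, so the cap meets it 7 mm before home; it pushes back with 6 N at first and 13 N at home.
- handle: the tester's carry handle, fixed: a level round steel bar 14 mm thick along the tester's y on two 10 mm posts 170 mm apart (centre to centre). Origin at the middle of the bar's axis, at the tester's (85, 0, 118) mm, 58 mm above the deck; axes as the tester's.
- guard: loose orange guard, 3 mm sheet folded to an upside-down U, 70 g, at first on the deck astride the bayonet holder. Origin midway between the legs' lower edges; x across the legs, y along its 64 mm length (nearly along the handle), z up. 48 mm over the legs, upright to 31 mm, then sloping in to a flat top 44 mm high (41 inside). Hung astride the handle its origin is 34 mm below the bar's axis.
- globe: small frosted globe, loose, 45 g, 81 mm high, cap down in a shelf pocket. Origin at the centre of the cap's flat end, z up. Metal cap 22 mm thick, 25 mm long, bevelled end; two brass pins 2.5 mm thick along its x and -x, 9 mm above the cap's end, 27 mm over both. Grey housing above widens to an upright collar 45 mm across, 47 to 59 mm above the origin; a dark vent above each pin.
- shelf: narrow beech strip, fixed, 75 x 350 x 34 mm, origin under its centre, long side along its y. Three round pockets 29 mm across and 22 mm deep in its top, at its y = -120, 0 and 120 mm, hold the small globe, the large globe and the fuse in any order.
- big_globe: the large frosted globe with a white housing and brass screw cap, 60 mm across, 108 mm high, loose, cap down in a shelf pocket, origin at the cap's end. Leave alone.
- fuse: round white ceramic fuse with steel ends, 23 mm across, 48 mm high, loose, upright in a shelf pocket, origin at its lower end. Leave alone.
- changer: spring-loaded bulb changer head, loose, standing on its black pole socket, four steel arms, 78 mm across and 171 mm high, origin under the socket. Leave alone.
- screwdriver: stainless screwdriver 200 mm long, loose, lying on the bench, handle towards its -x. Leave alone.
Not all that is in view belongs to the job. What is shaped like the globe but purple or turquoise is not meant.

How it is judged (in metres and radians):
On the way, in this order (a step that is already met when the one before it is completed fails the run):
1. the guard hangs astride the carry handle, let go (x of guard in the frame of handle between -0.018 and 0.018 m and y of guard in the frame of handle between -0.045 and 0.045 m and z of guard in the frame of handle between -0.042 and -0.022 m and angle between guard's own z axis and vertical below 0.5 rad and angle between the y axis of guard and the y axis of handle, either way round below 0.5 rad and contact force between guard and handle above 0.2 N and contact force between the fingers and guard below 0.1 N and linear speed of guard below 0.05 m/s), for 0.3 s.
2. the small globe is meshed and pressed home in the bayonet holder (horizontal distance between globe and holder_home below 0.0025 m and z of globe in the frame of holder_home below 0.0025 m and angle between the x axis of globe and the y axis of tester, either way round below 0.3 rad and angle between globe's own z axis and vertical below 0.12 rad and value of joint contact above 0.0045 m and contact force between the fingers and globe above 2 N), for 0.2 s.
At the end, for the whole second after the job is handed in: Guard astride the handle, released, still, within 45 mm of the bar's middle, tilted under 0.5 rad; small globe upright in the bayonet holder, pins in the slots, cap on the axis within 2.5 mm and at most 2.5 mm short of home, contact pressed over 4.5 mm, fingers still gripping the globe (all of step 1 and all of step 2); the arm keeps its last pose, push and grip.
It fails at once if the large globe was moved more than 30 mm (distance of big_globe from where it was at the start of the episode above 0.03 m).
It fails at once if the ceramic fuse was moved more than 30 mm (distance of fuse from where it was at the start of the episode above 0.03 m).
It fails at once if the bulb changer head was moved more than 30 mm (distance of changer from where it was at the start of the episode above 0.03 m).
It fails at once if the screwdriver was moved more than 30 mm (distance of screwdriver from where it was at the start of the episode above 0.03 m).
It also fails if it takes over 58 s, if anything falls off the work surface, if the arm or the gripper's body presses on something with over 40 N, if the wrist force passes 120 N, or if a joint passes its speed limit or range.

### The arm

A 6-joint arm with a two-finger parallel gripper is mounted at the origin on the work surface. World frame = base frame: x ahead of the robot, y to its left, z up, the work surface at z = 0. Lengths are in m, angles in degrees, forces in N, time in s.
With the tool pointing down it reaches from about 0.25 to 0.85 m from the base axis. Payload 12.5 kg.
Tool frame: the origin (TCP) lies at the very end of the fingers, on their centre line; the grasp point (between the pads) lies 19 mm behind it (bot.hold_point_z is the y of the grasp point in the tool frame, in m); y points along the fingers, x is the direction in which the jaws open and shut, and the axes are right-handed (so a half turn about y gives the same grasp; the last joint's range is limited). The gripper opens to 93 mm and grips with 3 to 60 N. Pads are 15 mm wide; open, the fingers measure 128 mm over their backs; the gripper's body (75 mm by 188 mm) begins 65 mm behind the grasp point.
Start: joints at [64.194, 20.094, 94.641, -0, 65.266, -4.847], TCP at [0.197, 0.514, 0.219] pointing down, gripper open.
Joint ranges: [-157.81, 157.81], [-45, 120.19], [0.68, 151.7], [-89.99, 269.99], [4.06, 180], [-164.3, 164.3]. Speed limits (degrees/s): [127.2, 127.2, 159.86, 180, 180, 180].

### API

Orientations are given as a 3x3 rotation matrix whose columns are the frame's x, y, z axes.
In Python, from station import bot, vision, ticket gives the robot as it stands.
- The arm moves only by the shell command python3 -m crank 'ROWS' [FORCE]. ROWS is JSON, a list of rows, each an object of numbers: "dx", "dy", "dz": the shift along the tool's x, y, z in units of 0.12 m (1.0 is 0.12 m); "rx", "ry", "rz": the turn, a rotation vector about the tool's x, y, z in units of pi rad (1.0 is pi rad); "jaw": the opening, from 0 (shut) to 1 (fully open). A call has 1 to 12 rows; each row is the pose to reach, as a shift and turn from the pose measured when the call began, along the tool's axes at that moment, turning the shorter way round; what a row does not reach only later rows make up. A row lasts 1/10 s, in which the tool goes at most 50 mm and 8.59 degrees, less where a joint would pass 70% of its speed; a pose out of reach is approached as far as the arm can. A call with a number of a shift or a turn outside -1 to 1 is refused whole. A call with a gripper value outside its range is refused whole. The fingers move at their own pace and stop on an object; FORCE is the grip in N (left out, the last holds). Time passes only in rows, so rows that repeat a pose let the fingers close. It gives the time, the measured TCP pose, the force and the opening at its end, in the units of the state.
- bot.get_obs(): the state, without advancing time (a new reading comes with each control period).
- vision.grab_frame(name): name is "side" or "top"; returns the picture (400x640x3 uint8, red, green, blue); there is no depth.
- vision.calibration(name): a dict with "fx", "fy", "cx", "cy" (pixels), "R" (3x3) and "t" (3): a world point X has camera coordinates R X + t. Camera axes: x right, y down, z forward; pixel columns grow to the right and rows downward; lengths in m; the calibration is good to about 2 mm. A picture is of the moment at which its call begins. calibration takes no time and is no camera call.
- ticket.finish_job(): hands the job in, once; it reports no verdict.
The state is a dict: "t": time; "joint_positions": joint angles; "qvel": joint speeds; "joint_torque": joint torques, N m; "ee_pos": TCP position; "orientation": TCP orientation; "contact_force": force on the tool from outside, world axes, zero at the start; "wrist_torque": the same for the moment, N m; "width": finger opening in m.
Only numpy, scipy, OpenCV 4.12 (cv2) and the standard library are available. Lean on these libraries where they do the work, as an engineer would, in place of code of your own. Each camera call takes 0.05 s, during which the arm holds its last target. There are 200 camera calls.

## Working session

There is one attempt and no reset: what is moved stays moved. The work goes in short steps, Python scripts to look and compute and a shell command to move; the robot and the scene stay as the last step left them, time stands still between calls to the robot, and variables do not carry over. Pictures are saved under pics/ and viewed, about 8 in all and at most 12, crops included, and the job is handed in when it is done.

```bash
ls; mkdir -p pics; python3 - <<'E'
from station import bot, vision
import cv2, numpy as np
o=bot.get_obs(); print({k:np.round(v,3).tolist() for k,v in o.items()}, bot.hold_point_z)
for n in("side","top"):
    im=vision.grab_frame(n); cv2.imwrite(f"pics/{n}0.png",im[:,:,::-1]); c=vision.calibration(n); print(n,{k:np.round(v,4).tolist() for k,v in c.items()})
E
```

```text
pics
{'t': 0.0, 'joint_positions': [64.194, 20.125, 94.677, -0.001, 65.268, -4.847], 'qvel': [0.011, 0.052, 0.052, -0.037, -0.026, 0.036], 'joint_torque': [-0.002, -49.732, -28.525, 0.07, 0.026, -0.0], 'ee_pos': [0.197, 0.513, 0.218], 'orientation': [[0.358, -0.001, -0.934], [0.934, -0.001, 0.358], [-0.001, -1.0, 0.0]], 'contact_force': [-0.387, 0.21, 0.006], 'wrist_torque': [0.046, 0.074, 0.019], 'width': 0.093} -0.0188
side {'fx': 494.3553, 'fy': 494.3553, 'cx': 315.8902, 'cy': 202.1057, 'R': [[-0.996, -0.0886, 0.0148], [-0.0698, 0.66, -0.7481], [0.0565, -0.7461, -0.6635]], 't': [0.4974, 0.1331, 1.4342]}
top {'fx': 360.9623, 'fy': 360.9623, 'cx': 317.1099, 'cy': 199.2598, 'R': [[0.0272, -0.9996, -0.0116], [-0.988, -0.0251, -0.1527], [0.1523, 0.0156, -0.9882]], 't': [-0.0508, 0.5149, 0.992]}
```

View pics/side0.png

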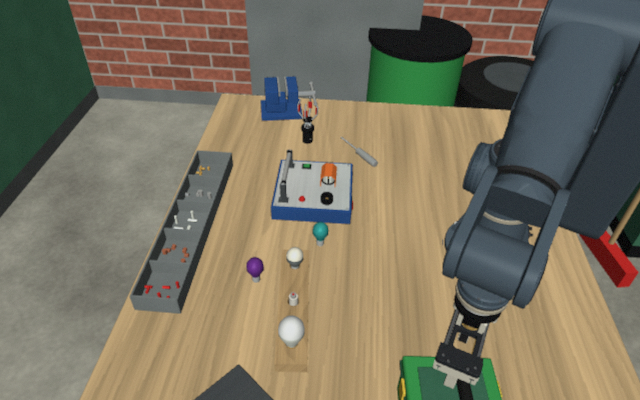

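View pics/top0.png

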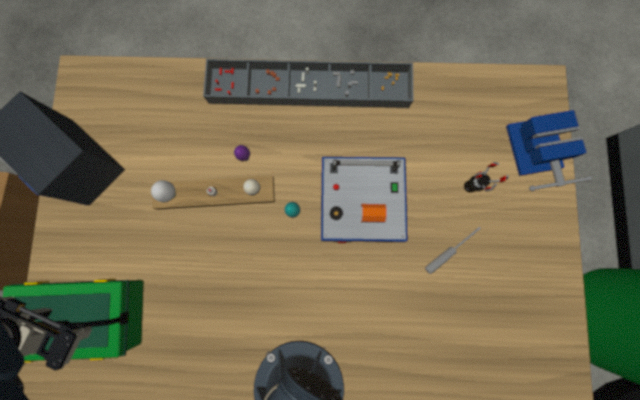

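Side view: the candidates are white/grey globe (295,257), purple (255,268), turquoise (320,232) and the large white globe (291,330). The white/grey one on the shelf near the tester fits the small globe; the large one is bigger, and the other two are the wrong colour. In the top view the guard is at (374,213), the handle is along row ~165, the small globe is at (251,187) and the fuse at (211,190). Next I'll measure and take one enlarged crop.

```bash
cat > h.py <<'E'
import cv2, numpy as np
from station import bot, vision
C={n:vision.calibration(n) for n in("side","top")}
for c in C.values():
    c["R"]=np.array(c["R"]);c["t"]=np.array(c["t"])
def ray(n,u,v):
    c=C[n]; d=c["R"].T@np.array([(u-c["cx"])/c["fx"],(v-c["cy"])/c["fy"],1]); return -c["R"].T@c["t"],d/np.linalg.norm(d)
def plane(n,uv,z):
    o,d=ray(n,*uv); return o+d*(z-o[2])/d[2]
def tri(uvs,uvt):
    o1,d1=ray("side",*uvs);o2,d2=ray("top",*uvt)
    s=np.linalg.lstsq(np.c_[d1,-d2],o2-o1,rcond=None)[0]
    a,b=o1+s[0]*d1,o2+s[1]*d2; return (a+b)/2,np.linalg.norm(a-b)
def proj(n,X):
    c=C[n];p=c["R"]@np.asarray(X)+c["t"];return np.array([c["fx"]*p[0]/p[2]+c["cx"],c["fy"]*p[1]/p[2]+c["cy"]])
def blob(im,lo,hi,roi=None,open_=0):
    """largest-first contours of an HSV range; roi=(u0,v0,u1,v1)"""
    m=cv2.inRange(cv2.cvtColor(im,cv2.COLOR_RGB2HSV),np.array(lo),np.array(hi))
    if roi: k=np.zeros_like(m);k[roi[1]:roi[3],roi[0]:roi[2]]=255;m&=k
    if open_: m=cv2.morphologyEx(m,cv2.MORPH_OPEN,np.ones((open_,open_)))
    cs=sorted(cv2.findContours(m,cv2.RETR_EXTERNAL,cv2.CHAIN_APPROX_NONE)[0],key=cv2.contourArea,reverse=True)
    return cs,m
def cen(c):
    m=cv2.moments(c);return np.array([m["m10"],m["m01"]])/m["m00"]
def crop(im,u0,v0,u1,v1,k): return cv2.resize(im[v0:v1,u0:u1,::-1],None,fx=k,fy=k,interpolation=cv2.INTER_CUBIC)
E
python3 - <<'E'
from h import *
S=vision.grab_frame("side");T=vision.grab_frame("top")
a=crop(S,265,145,365,285,4); b=crop(T,230,140,420,250,2)
b=cv2.resize(b,(400,int(b.shape[0]*400/b.shape[1])))
w=np.zeros((560,800,3),np.uint8); w[:a.shape[0],:400]=a; w[:b.shape[0],400:]=b
g=crop(T,236,172,268,204,8); w[250:506,400:656]=g
cv2.imwrite("pics/c1.png",w)
for n,im,rs in(("side",S,(300,150,360,200)),("top",T,(350,190,400,235))):
    cs,m=blob(im,(3,150,120),(18,255,255),rs); print(n,"orange",cv2.minAreaRect(cs[0]))
# blue case rim outer in top
cs,m=blob(T,(100,110,60),(125,255,255),(300,140,430,260)); print([ (cv2.contourArea(c),cv2.minAreaRect(c)) for c in cs[:2]])
r=cv2.minAreaRect(cs[0]); 
for p in cv2.boxPoints(r): print(p,plane("top",p,.06).round(4))
print("center",plane("top",r[0],.06))
for n,im,rs in(("side",S,(280,240,310,275)),("top",T,(236,172,268,204))):
    cs,m=blob(im,(0,0,175),(180,60,255),rs); print(n,"globe",[(cv2.contourArea(c),cen(c),cv2.boundingRect(c)) for c in cs[:2] if cv2.contourArea(c)>5])
E
```

```text
side orange ((328.40606689453125, 171.31472778320312), (14.391904830932617, 16.386821746826172), 4.085616588592529)
top orange ((373.5, 212.5), (17.0, 23.0), 90.0)
[(6.0, ((331.9888000488281, 239.22445678710938), (20.074922561645508, 1.4481909275054932), 2.8624050617218018)), (3.0, ((348.0, 239.5), (1.0, 4.0), 90.0))]
[321.9277 239.4464] [ 0.4014 -0.0539  0.06  ]
[322.00003 238.00002] [ 0.4054 -0.054   0.06  ]
[342.0499  239.00252] [ 0.4041 -0.1092  0.06  ]
[341.97757 240.4489 ] [ 0.4002 -0.109   0.06  ]
center [ 0.40276913 -0.08154495  0.06      ]
side globe [(135.5, array([293.8400984 , 254.54366544]), (287, 248, 14, 14))]
top globe [(65.5, array([248.31552163, 185.59796438]), (244, 181, 10, 10))]
```

View pics/c1.png

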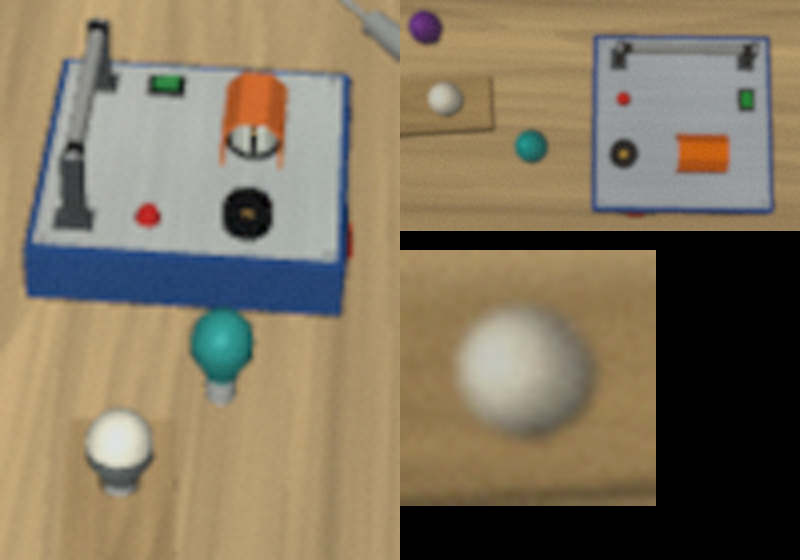

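The crop confirms that the white globe with grey housing on the shelf (side 294,255; top 248,186) is the small globe. The turquoise and purple ones stand off the shelf. The orange guard sits over the white holder. Next: tester pose and heights.

```bash
python3 - <<'E'
from h import *
S=vision.grab_frame("side");T=vision.grab_frame("top")
def hull_rect(im,roi,n):
    cs,m=blob(im,(90,0,120),(140,70,255),roi); c=cs[0]; h=cv2.convexHull(c); print(n,cv2.contourArea(h),cv2.minAreaRect(h)); return h
h=hull_rect(T,(310,145,420,250),"top")
r=cv2.minAreaRect(h); bp=cv2.boxPoints(r); P=np.array([plane("top",p,.06) for p in bp]); print(P.round(4).tolist(),[np.linalg.norm(P[i]-P[i-1]).round(4) for i in range(4)],P.mean(0).round(4))
h=hull_rect(S,(265,150,365,225),"side")
q=cv2.approxPolyDP(h,4,True)[:,0]; Q=np.array([plane("side",p,.06) for p in q]); print("side quad",q.tolist(),Q.round(4).tolist())
for nm,lo,hi,rs,rt in(("red",(0,150,90),(6,255,255),(295,193,310,206),(330,180,344,194)),("green",(45,120,50),(75,255,255),(298,160,315,172),(385,178,402,195)),
  ("screw",(0,0,0),(180,255,60),(315,188,338,210),(326,204,348,222)),("orange",(3,150,120),(18,255,255),(300,150,360,200),(350,190,400,235)),("gl",(0,0,170),(180,60,255),(280,240,310,275),(236,172,268,204))):
    a=blob(S,lo,hi,rs)[0];b=blob(T,lo,hi,rt)[0]
    if a and b: 
        ca,cb=cv2.boundingRect(a[0]),cv2.boundingRect(b[0]); pa=cen(a[0]) ;pb=cen(b[0]); print(nm,pa.round(1),pb.round(1),ca,cb,*[np.round(x,4) for x in tri(pa,pb)])
b=blob(T,(3,150,120),(18,255,255),(350,190,400,235))[1]; pts=cv2.findNonZero(b)[:,0].astype(float); c=pts.mean(0);ev=np.linalg.eigh(np.cov((pts-c).T)); print(c,ev[1][:,1],12**.5*ev[0]**.5)
# dark handle blobs
for n,im,rs in(("side",S,(275,148,296,206)),("top",T,(322,155,406,180))):
    cs,_=blob(im,(0,0,0),(180,255,95),rs); print(n,[(cen(c).round(1),cv2.boundingRect(c)) for c in cs if cv2.contourArea(c)>4])
E
```

```text
top 6597.0 ((364.5, 197.5), (81.0, 83.0), 90.0)
[[0.6351, -0.0511, 0.06], [0.6408, -0.2869, 0.06], [0.4115, -0.2845, 0.06], [0.4055, -0.0568, 0.06]] [np.float64(0.2297), np.float64(0.2358), np.float64(0.2293), np.float64(0.2278)] [ 0.5232 -0.1698  0.06  ]
side 3371.0 ((312.2034606933594, 184.5413818359375), (76.1037368774414, 46.86017608642578), 3.3664605617523193)
side quad [[350, 165], [347, 210], [273, 205], [283, 160]] [[0.4123, -0.2746, 0.06], [0.413, -0.0547, 0.06], [0.6332, -0.0536, 0.06], [0.6344, -0.2779, 0.06]]
red [301.5 198.3] [335.5 186.5] (299, 196, 6, 5) (334, 185, 4, 4) [ 0.5508 -0.0883  0.0637] 0.0019
green [306.2 165.6] [394.  186.9] (303, 164, 7, 4) (392, 184, 5, 7) [ 0.5536 -0.252   0.0627] 0.0016
screw [326.5 197.8] [335.9 212.7] (321, 192, 12, 12) (331, 207, 11, 12) [ 0.4759 -0.0906  0.0705] 0.0013
orange [328.5 170.3] [373.9 212.7] (321, 163, 15, 18) (362, 204, 24, 18) [ 0.4766 -0.1911  0.0969] 0.0037
gl [293.9 254.5] [248.4 185.5] (287, 248, 15, 14) (244, 180, 10, 12) [0.5443 0.1534 0.0784] 0.0011
[373.81914894 212.68351064] [-0.99776273 -0.06685464] [16.50321993 22.7430211 ]
side [(array([282.9, 193.9]), (279, 185, 9, 17)), (array([290.5, 160.5]), (287, 150, 7, 18)), (array([283.5, 181.3]), (281, 180, 5, 4))]
top [(array([394.4, 166.9]), (391, 161, 8, 12)), (array([334.6, 166.5]), (331, 160, 10, 13))]
```

```bash
R='{"dx":-0.9,"dz":-0.8,"ry":0.3835}'; python3 -m crank '[{"dx":-0.9,"dz":-0.8,"ry":0.3835},{"dx":-0.9,"dz":-0.8,"ry":0.3835},{"dx":-0.9,"dz":-0.8,"ry":0.3835},{"dx":-0.9,"dz":-0.8,"ry":0.3835},{"dx":-0.9,"dz":-0.8,"ry":0.3835},{"dx":-0.9,"dz":-0.8,"ry":0.3835},{"dx":-0.9,"dz":-0.8,"ry":0.3835},{"dx":-0.9,"dz":-0.8,"ry":0.3835},{"dx":-0.9,"dz":-0.8,"ry":0.3835},{"dx":-0.9,"dz":-0.8,"ry":0.3835}]' 30
python3 -c "
from h import *
print(plane('top',(365.5,162.5),.118), plane('top',(373.8,212.7),.1), plane('top',(335.9,212.7),.085))"
```

```text
[ 0.60667344 -0.16517864  0.118     ] [ 0.47433319 -0.19033888  0.1       ] [ 0.47348713 -0.08994024  0.085     ]validation failed for argument at $[0]...
```

```bash
python3 -m crank '[{"dx":-0.9,"dy":0,"dz":-0.8,"rx":0,"ry":0.3835,"rz":0,"jaw":1},{"dx":-0.9,"dy":0,"dz":-0.8,"rx":0,"ry":0.3835,"rz":0,"jaw":1}]'
```

```text
t: 0.5
ee_pos: [0.2319, 0.4191, 0.2181]
orientation: [[0.621, -0.0, -0.784], [0.784, -0.0, 0.621], [-0.0, -1.0, -0.0]]
contact_force: [0.3, 0.6, 0.2]
width: 0.093
```

```bash
python3 -m crank '[{"dx":-0.525,"dy":0,"dz":-0.95,"rx":0,"ry":0.287,"rz":0,"jaw":1},{"dx":-0.525,"dy":0,"dz":-0.95,"rx":0,"ry":0.287,"rz":0,"jaw":1},{"dx":-0.525,"dy":0,"dz":-0.95,"rx":0,"ry":0.287,"rz":0,"jaw":1},{"dx":-0.525,"dy":0,"dz":-0.95,"rx":0,"ry":0.287,"rz":0,"jaw":1},{"dx":-0.525,"dy":0,"dz":-0.95,"rx":0,"ry":0.287,"rz":0,"jaw":1},{"dx":-0.525,"dy":0,"dz":-0.95,"rx":0,"ry":0.287,"rz":0,"jaw":1},{"dx":-0.525,"dy":0,"dz":-0.95,"rx":0,"ry":0.287,"rz":0,"jaw":1}]'
for i in 1 2 3; do python3 -m crank '[{"dx":0.4,"dy":0,"dz":-1,"rx":0,"ry":0,"rz":0,"jaw":0.9},{"dx":0.4,"dy":0,"dz":-1,"rx":0,"ry":0,"rz":0,"jaw":0.9},{"dx":0.4,"dy":0,"dz":-1,"rx":0,"ry":0,"rz":0,"jaw":0.9},{"dx":0.4,"dy":0,"dz":-1,"rx":0,"ry":0,"rz":0,"jaw":0.9}]'; done
```

```text
t: 1.2
ee_pos: [0.2822, 0.2989, 0.2182]
orientation: [[1.0, -0.0, 0.003], [-0.003, -0.0, 1.0], [-0.0, -1.0, -0.0]]
contact_force: [-0.1, 0.2, 0.1]
width: 0.0931
t: 1.6
ee_pos: [0.3306, 0.1766, 0.2183]
orientation: [[1.0, 0.0, 0.002], [-0.002, -0.001, 1.0], [0.0, -1.0, -0.001]]
contact_force: [0.7, 0.2, 0.1]
width: 0.084
t: 2.0
ee_pos: [0.3794, 0.0547, 0.2185]
orientation: [[1.0, 0.001, 0.002], [-0.002, -0.001, 1.0], [0.001, -1.0, -0.001]]
contact_force: [-0.8, 0.8, -0.4]
width: 0.0835
t: 2.4
ee_pos: [0.4284, -0.0667, 0.2186]
orientation: [[1.0, 0.001, 0.001], [-0.001, -0.001, 1.0], [0.001, -1.0, -0.001]]
contact_force: [-0.1, 0.6, 0.5]
width: 0.0838
```

```bash
python3 -m crank '[{"dx":0.4,"dy":0,"dz":-1,"rx":0,"ry":0.01,"rz":0,"jaw":0.85},{"dx":0.4,"dy":0.4,"dz":-1,"rx":0,"ry":0.01,"rz":0,"jaw":0.85},{"dx":0.4,"dy":0.6,"dz":-1,"rx":0,"ry":0.01,"rz":0,"jaw":0.85},{"dx":0.4,"dy":0.6,"dz":-1,"rx":0,"ry":0.01,"rz":0,"jaw":0.85},{"dx":0.4,"dy":0.6,"dz":-1,"rx":0,"ry":0.01,"rz":0,"jaw":0.85}]'
python3 - <<'E'
from h import *
S=vision.grab_frame("side");T=vision.grab_frame("top")
a=crop(S,270,90,370,215,4);b=crop(T,310,145,410,245,4)
w=np.zeros((500,800,3),np.uint8);w[:,:400]=a;w[:400,400:]=b;cv2.imwrite("pics/c2.png",w);print(proj("side",bot.get_obs()["ee_pos"]),proj("top",bot.get_obs()["ee_pos"]))
E
```

```text
t: 2.9
ee_pos: [0.476, -0.1855, 0.1455]
orientation: [[1.0, -0.002, 0.031], [-0.031, 0.001, 1.0], [-0.002, -1.0, 0.0]]
contact_force: [0.0, 0.4, 0.3]
width: 0.0792
[329.47577496 158.34067624] [374.49819408 209.55716301]
```

View pics/c2.png

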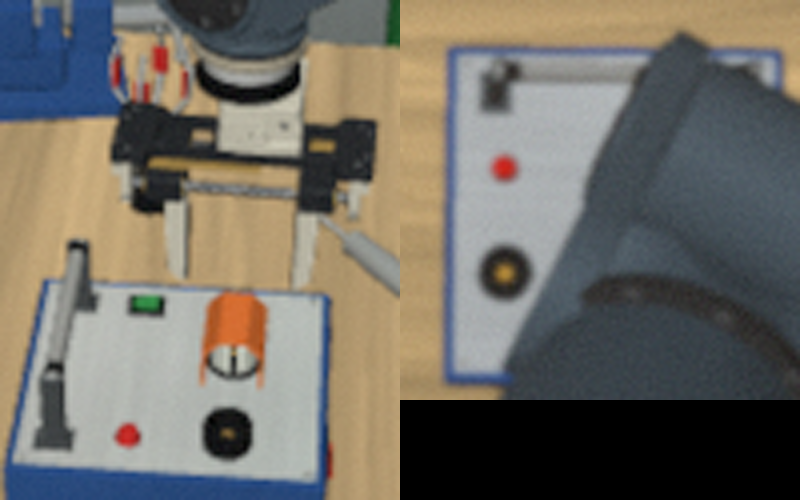

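Crop: the fingers (columns 178 and 303 in the crop) straddle the guard (centre 234). They are about 2 mm off, well within the opening, so I descend and grip.

```bash
python3 -m crank '[{"dx":0.02,"dy":0.3,"dz":-0.04,"rx":0,"ry":0,"rz":0,"jaw":0.85},{"dx":0.02,"dy":0.55,"dz":-0.04,"rx":0,"ry":0,"rz":0,"jaw":0.85},{"dx":0.02,"dy":0.65,"dz":-0.04,"rx":0,"ry":0,"rz":0,"jaw":0.85},{"dx":0.02,"dy":0.65,"dz":-0.04,"rx":0,"ry":0,"rz":0,"jaw":0.85}]'
python3 -m crank '[{"dx":0,"dy":0,"dz":0,"rx":0,"ry":0,"rz":0,"jaw":0.4},{"dx":0,"dy":0,"dz":0,"rx":0,"ry":0,"rz":0,"jaw":0.4},{"dx":0,"dy":0,"dz":0,"rx":0,"ry":0,"rz":0,"jaw":0.4},{"dx":0,"dy":0,"dz":0,"rx":0,"ry":0,"rz":0,"jaw":0.4},{"dx":0,"dy":0,"dz":0,"rx":0,"ry":0,"rz":0,"jaw":0.4},{"dx":0,"dy":0,"dz":0,"rx":0,"ry":0,"rz":0,"jaw":0.4}]' 20
```

```text
t: 3.4
ee_pos: [0.4789, -0.1891, 0.0698]
orientation: [[1.0, 0.001, 0.029], [-0.029, -0.001, 1.0], [0.001, -1.0, -0.001]]
contact_force: [-0.1, 0.8, 0.3]
width: 0.0787
t: 4.0
ee_pos: [0.4791, -0.1892, 0.0703]
orientation: [[1.0, 0.001, 0.029], [-0.029, -0.001, 1.0], [0.001, -1.0, -0.001]]
contact_force: [-1.6, 0.5, 6.1]
width: 0.048
```

```bash
python3 -m crank '[{"dx":0,"dy":-0.3,"dz":0,"rx":0,"ry":0,"rz":0,"jaw":0.4},{"dx":0,"dy":-0.6,"dz":0,"rx":0,"ry":0,"rz":0,"jaw":0.4},{"dx":0,"dy":-0.8,"dz":0,"rx":0,"ry":0,"rz":0,"jaw":0.4},{"dx":0,"dy":-0.8,"dz":0,"rx":0,"ry":0,"rz":0,"jaw":0.4}]'
python3 -m crank '[{"dx":0.3,"dy":0,"dz":0.1,"rx":0,"ry":-0.008,"rz":0,"jaw":0.4},{"dx":0.6,"dy":0,"dz":0.21,"rx":0,"ry":-0.008,"rz":0,"jaw":0.4},{"dx":1,"dy":0,"dz":0.21,"rx":0,"ry":-0.008,"rz":0,"jaw":0.4},{"dx":1,"dy":0,"dz":0.21,"rx":0,"ry":-0.008,"rz":0,"jaw":0.4},{"dx":1,"dy":0,"dz":0.21,"rx":0,"ry":-0.008,"rz":0,"jaw":0.4}]'
python3 - <<'E'
from h import *
S=vision.grab_frame("side")
cv2.imwrite("pics/c3.png",crop(S,250,80,370,220,4));p=bot.get_obs()["ee_pos"];print(p,proj("side",p),proj("side",[.607,-.167,.118]))
E
```

```text
t: 4.4
ee_pos: [0.4803, -0.1899, 0.1693]
orientation: [[1.0, 0.006, 0.029], [-0.029, -0.003, 1.0], [0.006, -1.0, -0.003]]
contact_force: [0.2, 0.5, -1.8]
width: 0.048
t: 4.9
ee_pos: [0.6006, -0.1678, 0.1679]
orientation: [[1.0, 0.003, 0.003], [-0.003, -0.002, 1.0], [0.003, -1.0, -0.002]]
contact_force: [-0.0, 0.8, -1.0]
width: 0.0479
[ 0.59995735 -0.16795752  0.16834666] [288.27804996 153.54011721] [286.32079096 166.93767062]
```

View pics/c3.png

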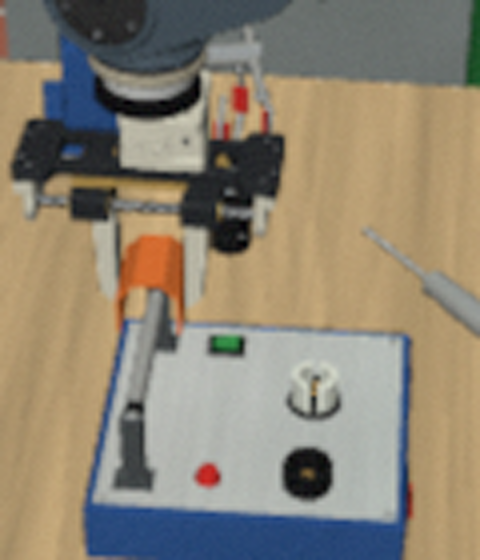

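The guard is held over the bar: bar at crop column ~150, guard mid ~150. Lowering it and releasing.

```bash
python3 -m crank '[{"dx":0.055,"dy":0.2,"dz":0,"rx":0,"ry":0,"rz":0,"jaw":0.4},{"dx":0.055,"dy":0.4,"dz":0,"rx":0,"ry":0,"rz":0,"jaw":0.4},{"dx":0.055,"dy":0.55,"dz":0,"rx":0,"ry":0,"rz":0,"jaw":0.4},{"dx":0.055,"dy":0.61,"dz":0,"rx":0,"ry":0,"rz":0,"jaw":0.4},{"dx":0.055,"dy":0.61,"dz":0,"rx":0,"ry":0,"rz":0,"jaw":0.4}]'
python3 - <<'E'
from h import *
S=vision.grab_frame("side");cv2.imwrite("pics/c4.png",crop(S,250,100,370,220,4))
print({k:np.round(v,4).tolist() for k,v in bot.get_obs().items() if k in("ee_pos","contact_force")})
E
```

```text
t: 5.45
ee_pos: [0.6058, -0.1682, 0.0949]
orientation: [[1.0, 0.002, 0.004], [-0.004, -0.002, 1.0], [0.002, -1.0, -0.002]]
contact_force: [1.0, -0.3, -0.1]
width: 0.0484
{'ee_pos': [0.6061, -0.1683, 0.0954], 'contact_force': [0.374, 0.1808, -0.4481]}
```

View pics/c4.png

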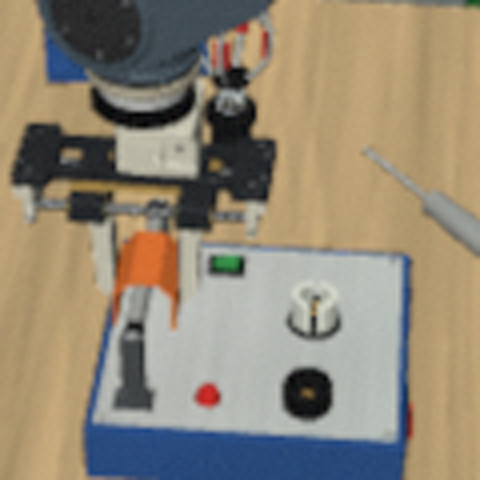

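```bash
python3 -m crank '[{"dx":0,"dy":0.01,"dz":0,"rx":0,"ry":0,"rz":0,"jaw":0.6},{"dx":0,"dy":0.01,"dz":0,"rx":0,"ry":0,"rz":0,"jaw":0.7},{"dx":0,"dy":0.01,"dz":0,"rx":0,"ry":0,"rz":0,"jaw":0.8},{"dx":0,"dy":0.01,"dz":0,"rx":0,"ry":0,"rz":0,"jaw":0.8},{"dx":0,"dy":0.01,"dz":0,"rx":0,"ry":0,"rz":0,"jaw":0.8},{"dx":0,"dy":0.01,"dz":0,"rx":0,"ry":0,"rz":0,"jaw":0.8},{"dx":0,"dy":-0.3,"dz":0,"rx":0,"ry":0,"rz":0,"jaw":0.8},{"dx":0,"dy":-0.6,"dz":0,"rx":0,"ry":0,"rz":0,"jaw":0.8},{"dx":0,"dy":-0.9,"dz":0,"rx":0,"ry":0,"rz":0,"jaw":0.8},{"dx":0,"dy":-1,"dz":0,"rx":0,"ry":0,"rz":0,"jaw":0.8},{"dx":0,"dy":-1,"dz":0,"rx":0,"ry":0,"rz":0,"jaw":0.8}]'
python3 -m crank '[{"dx":-0.2,"dy":0,"dz":0.5,"rx":0,"ry":0,"rz":0,"jaw":0.8},{"dx":-0.2,"dy":0,"dz":1,"rx":0,"ry":0,"rz":0,"jaw":0.8},{"dx":-0.2,"dy":0,"dz":1,"rx":0,"ry":0,"rz":0,"jaw":0.8},{"dx":-0.2,"dy":0,"dz":1,"rx":0,"ry":0,"rz":0,"jaw":0.8}]'
python3 -m crank '[{"dx":-0.2,"dy":0,"dz":0.5,"rx":0,"ry":0,"rz":0,"jaw":0.8},{"dx":-0.2,"dy":0,"dz":1,"rx":0,"ry":0,"rz":0,"jaw":0.8},{"dx":-0.2,"dy":0,"dz":1,"rx":0,"ry":0,"rz":0,"jaw":0.8},{"dx":-0.2,"dy":0,"dz":1,"rx":0,"ry":0,"rz":0,"jaw":0.8}]'
python3 - <<'E'
from h import *
S=vision.grab_frame("side");T=vision.grab_frame("top")
w=np.zeros((480,800,3),np.uint8);w[:,:400]=crop(S,265,100,365,220,4);w[:400,400:]=crop(T,315,150,415,250,4);cv2.imwrite("pics/c5.png",w)
for n,im,roi in(("side",S,(250,100,370,220)),("top",T,(310,140,420,250))):
    cs,_=blob(im,(3,150,120),(18,255,255),roi); print(n,cen(cs[0]),cv2.boundingRect(cs[0]), plane(n,cen(cs[0]),.124))
E
```

```text
t: 6.6
ee_pos: [0.6063, -0.1683, 0.2168]
orientation: [[1.0, 0.006, 0.004], [-0.004, -0.003, 1.0], [0.006, -1.0, -0.003]]
contact_force: [-1.1, -0.4, -0.2]
width: 0.075
t: 7.0
ee_pos: [0.5819, -0.0454, 0.2144]
orientation: [[1.0, 0.003, 0.001], [-0.001, -0.002, 1.0], [0.003, -1.0, -0.002]]
contact_force: [-0.4, -0.4, 0.0]
width: 0.0742
t: 7.4
ee_pos: [0.5573, 0.0764, 0.2125]
orientation: [[1.0, 0.001, -0.001], [0.001, -0.002, 1.0], [0.001, -1.0, -0.002]]
contact_force: [0.0, 0.0, 1.1]
width: 0.0743
side [286.3046595  168.92831541] (279, 167, 16, 5) [ 0.604546   -0.14946706  0.124     ]
top [367.46965699 163.30694811] (355, 155, 25, 18) [ 0.60301609 -0.16970152  0.124     ]
```

View pics/c5.png

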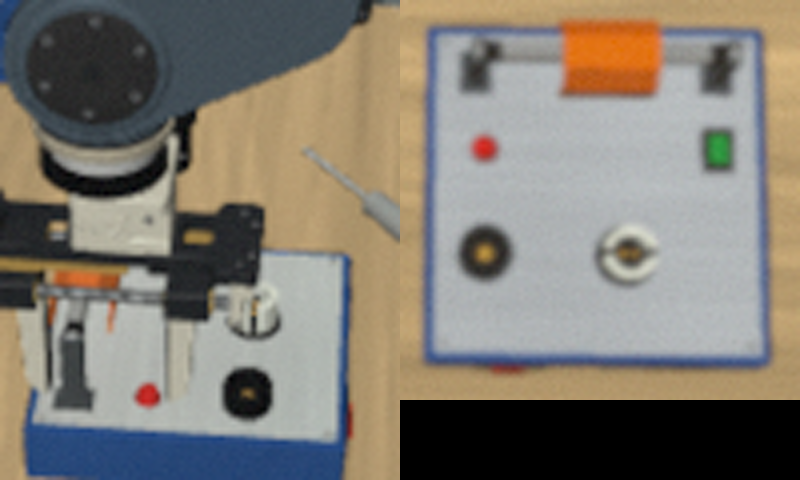

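The guard hangs astride the bar near its middle (top 367,163). The holder mouth shows in the top view at about (372,213), with slots left and right (±y). Next I refine the globe and holder positions, using the saved first frames for the globe.

```bash
python3 - <<'E'
from h import *
S=cv2.imread("pics/side0.png")[:,:,::-1].copy();T=cv2.imread("pics/top0.png")[:,:,::-1].copy()
def obj(a,roi,smax=75,vmin=0):
    cs,m=blob(a,(0,0,vmin),(180,smax,255),roi); c=cs[0]; h=cv2.convexHull(c); return cv2.minEnclosingCircle(h),cv2.boundingRect(h),cen(h)
for nm,rs,rt in(("small",(280,240,310,275),(236,172,268,204)),("fuse",(284,287,302,310),(200,180,222,202)),("big",(270,308,312,352),(145,172,180,208))):
    a=obj(S,rs);b=obj(T,rt); print(nm,a,b); print(*[np.round(x,4) for x in tri(a[0][0],b[0][0])])
    print("upper glass tri", *[np.round(x,4) for x in tri((a[1][0]+(a[1][2]-1)/2,a[1][1]+(a[1][2]-1)/2),b[0][0])])
T=vision.grab_frame("top");roi=(355,197,390,230)
hsv=cv2.cvtColor(T,cv2.COLOR_RGB2HSV)
for s in(25,35,45):
    cs,m=blob(T,(0,0,150),(180,s,255),roi); h=cv2.convexHull(np.vstack([c for c in cs if cv2.contourArea(c)>3])); 
    (cc,r)=cv2.minEnclosingCircle(h); print(s,cc,r,cen(h),plane("top",cc,.088).round(4),cv2.boundingRect(h))
print(hsv[213,362:384].tolist())
E
```

```text
small (((295.0, 257.5), 10.920265197753906), (286, 247, 17, 22), array([294.22735675, 256.98829328])) (((250.91378784179688, 186.34483337402344), 8.2539644241333), (243, 179, 17, 16), array([250.86771105, 186.41688425]))
[0.5436 0.1495 0.0629] 0.0018
upper glass tri [0.5443 0.1479 0.0702] 0.0024
fuse (((293.0, 298.69232177734375), 6.9848551750183105), (288, 292, 10, 14), array([292.79166667, 298.64102564])) (((211.2142791748047, 191.2142791748047), 5.353900909423828), (206, 186, 11, 10), array([211.147343  , 190.85748792]))
[0.5327 0.2675 0.0406] 0.0022
upper glass tri [0.5329 0.2656 0.0465] 0.0046
big (((291.0, 330.953125), 16.078102111816406), (278, 315, 27, 33), array([290.88554852, 330.16772152])) (((162.5, 191.5), 12.747649192810059), (150, 180, 26, 22), array([162.40306328, 190.64933495]))
[0.5214 0.3891 0.0824] 0.0023
upper glass tri [0.521  0.386  0.0892] 0.0037
25 (372.0, 213.0) 23.345335006713867 [372. 213.] [ 0.4748 -0.1872  0.088 ] (355, 197, 35, 33)
35 (372.0, 213.0) 23.345335006713867 [372. 213.] [ 0.4748 -0.1872  0.088 ] (355, 197, 35, 33)
45 (372.0, 213.0) 23.345335006713867 [372. 213.] [ 0.4748 -0.1872  0.088 ] (355, 197, 35, 33)
[[111, 10, 176], [100, 10, 151], [40, 7, 106], [26, 21, 95], [23, 19, 123], [33, 19, 145], [24, 30, 135], [20, 84, 122], [18, 138, 133], [19, 148, 121], [18, 131, 109], [19, 148, 117], [18, 133, 113], [16, 75, 95], [34, 18, 100], [43, 14, 126], [45, 10, 149], [90, 3, 166], [84, 7, 181], [101, 11, 187], [105, 8, 187], [90, 8, 186]]
```

```bash
python3 -m crank '[{"dx":-0.11,"dy":0.3,"dz":0.5,"rx":0,"ry":0,"rz":0,"jaw":0.8},{"dx":-0.11,"dy":0.6,"dz":0.6,"rx":0,"ry":0,"rz":0,"jaw":0.8},{"dx":-0.11,"dy":0.8,"dz":0.6,"rx":0,"ry":0,"rz":0,"jaw":0.8},{"dx":-0.11,"dy":0.8,"dz":0.6,"rx":0,"ry":0,"rz":0,"jaw":0.8}]'
python3 -m crank '[{"dx":0,"dy":0.3,"dz":0,"rx":0,"ry":0,"rz":0,"jaw":0.8},{"dx":0,"dy":0.57,"dz":0,"rx":0,"ry":0,"rz":0,"jaw":0.8},{"dx":0,"dy":0.57,"dz":0,"rx":0,"ry":0,"rz":0,"jaw":0.8},{"dx":0,"dy":0.57,"dz":0,"rx":0,"ry":0,"rz":0,"jaw":0.8}]' 
python3 - <<'E'
from h import *
S=vision.grab_frame("side");cv2.imwrite("pics/c6.png",crop(S,245,200,345,320,5));p=bot.get_obs()["ee_pos"];print(p.round(4) if hasattr(p,'round') else p)
E
```

```text
t: 7.95
ee_pos: [0.5431, 0.1438, 0.1131]
orientation: [[1.0, -0.005, 0.002], [-0.002, -0.004, 1.0], [-0.005, -1.0, -0.004]]
contact_force: [-0.6, -1.8, -0.3]
width: 0.0741
t: 8.35
ee_pos: [0.5439, 0.1426, 0.0462]
orientation: [[1.0, -0.004, 0.004], [-0.004, -0.004, 1.0], [-0.004, -1.0, -0.004]]
contact_force: [0.3, -0.3, 0.4]
width: 0.0741
[0.5443 0.1429 0.0469]
```

View pics/c6.png

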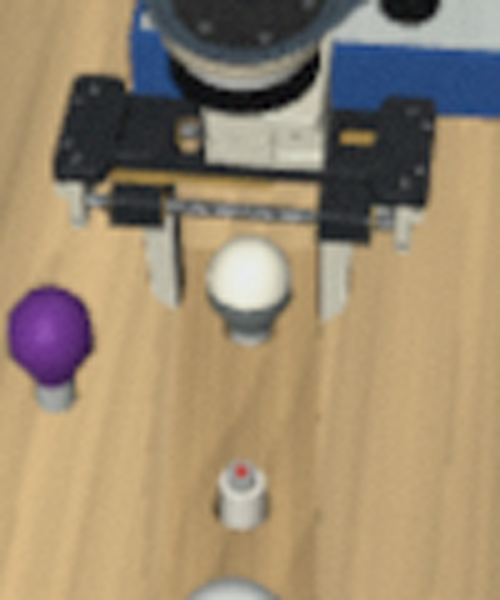

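The globe sits midway between the fingers in x (crop col 248). The tool needs +5.5 mm in y, then close and lift.

```bash
python3 -m crank '[{"dx":0,"dy":0,"dz":0.046,"rx":0,"ry":0,"rz":0,"jaw":0.75},{"dx":0,"dy":0,"dz":0.046,"rx":0,"ry":0,"rz":0,"jaw":0.45},{"dx":0,"dy":0,"dz":0.046,"rx":0,"ry":0,"rz":0,"jaw":0.35},{"dx":0,"dy":0,"dz":0.046,"rx":0,"ry":0,"rz":0,"jaw":0.35},{"dx":0,"dy":0,"dz":0.046,"rx":0,"ry":0,"rz":0,"jaw":0.35},{"dx":0,"dy":0,"dz":0.046,"rx":0,"ry":0,"rz":0,"jaw":0.35},{"dx":0,"dy":0,"dz":0.046,"rx":0,"ry":0,"rz":0,"jaw":0.35}]' 50
python3 -m crank '[{"dx":0,"dy":-0.3,"dz":0,"rx":0,"ry":0,"rz":0,"jaw":0.35},{"dx":0,"dy":-0.6,"dz":0,"rx":0,"ry":0,"rz":0,"jaw":0.35},{"dx":0,"dy":-1,"dz":0,"rx":0,"ry":0,"rz":0,"jaw":0.35},{"dx":0,"dy":-1,"dz":0,"rx":0,"ry":0,"rz":0,"jaw":0.35}]'
python3 - <<'E'
from h import *
print("cams",[(-C[n]["R"].T@C[n]["t"]).round(3).tolist() for n in C])
S=vision.grab_frame("side");p=np.array(bot.get_obs()["ee_pos"]);u,v=proj("side",p).astype(int);print(p,u,v)
np.save("s6.npy",S);cv2.imwrite("pics/c7.png",crop(S,u-30,v-40,u+30,v+40,7))
E
```

```text
t: 9.1
ee_pos: [0.5444, 0.1484, 0.047]
orientation: [[1.0, -0.002, 0.003], [-0.003, -0.004, 1.0], [-0.002, -1.0, -0.004]]
contact_force: [-1.5, 0.6, 3.5]
width: 0.0438
t: 9.5
ee_pos: [0.5474, 0.1495, 0.1727]
orientation: [[1.0, 0.007, 0.003], [-0.003, -0.002, 1.0], [0.007, -1.0, -0.002]]
contact_force: [1.0, 0.3, -0.4]
width: 0.044
cams [[0.424, 1.026, 1.044], [0.359, -0.053, 1.058]]
[0.54602486 0.14920331 0.16960679] 293 228
```

View pics/c7.png

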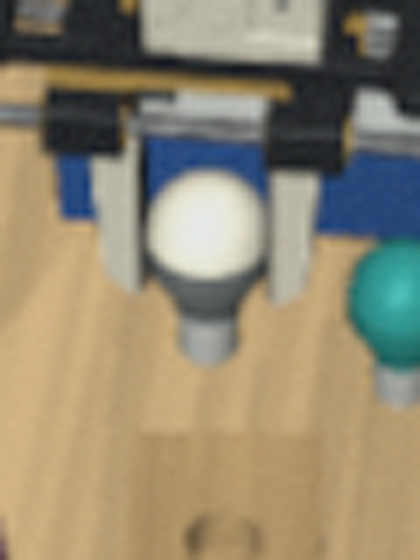

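Gripped and lifted: the globe hangs straight between the fingers and no vent faces the camera. I take it nearer the side camera, tip it 35° for a side-on look, and sweep the yaw, with one montage for all angles.

```bash
cat > shot.py <<'E'
import sys
from h import *
S=vision.grab_frame("side");o=bot.get_obs();p=np.array(o["ee_pos"]);R=np.array(o["orientation"]);g=p+R[:,1]*0.005
u,v=proj("side",g).astype(int);np.save(f"sw_{sys.argv[1]}.npy",crop(S,u-27,v-33,u+28,v+33,4))
print(sys.argv[1],p.round(3),R.round(3).tolist(),(u,v))
E
for i in 1 2; do python3 -m crank '[{"dx":-0.5,"dy":-0.4,"dz":0.4,"rx":0,"ry":0,"rz":0,"jaw":0.35},{"dx":-0.5,"dy":-0.7,"dz":0.7,"rx":0,"ry":0,"rz":0,"jaw":0.35},{"dx":-0.5,"dy":-1,"dz":1,"rx":0,"ry":0,"rz":0,"jaw":0.35},{"dx":-0.5,"dy":-1,"dz":1,"rx":0,"ry":0,"rz":0,"jaw":0.35}]'; done
python3 -m crank '[{"dx":0,"dy":0,"dz":0,"rx":0.19,"ry":0,"rz":0,"jaw":0.35},{"dx":0,"dy":0,"dz":0,"rx":0.19,"ry":0,"rz":0,"jaw":0.35},{"dx":0,"dy":0,"dz":0,"rx":0.19,"ry":0,"rz":0,"jaw":0.35},{"dx":0,"dy":0,"dz":0,"rx":0.19,"ry":0,"rz":0,"jaw":0.35},{"dx":0,"dy":0,"dz":0,"rx":0.19,"ry":0,"rz":0,"jaw":0.35},{"dx":0,"dy":0,"dz":0,"rx":0.19,"ry":0,"rz":0,"jaw":0.35}]'
python3 shot.py 0
```

```text
t: 9.95
ee_pos: [0.4853, 0.2714, 0.2899]
orientation: [[1.0, 0.002, 0.003], [-0.003, -0.003, 1.0], [0.002, -1.0, -0.003]]
contact_force: [0.7, 0.2, -0.7]
width: 0.0442
t: 10.35
ee_pos: [0.4244, 0.3937, 0.4101]
orientation: [[1.0, 0.002, 0.002], [-0.002, -0.003, 1.0], [0.002, -1.0, -0.003]]
contact_force: [0.7, -1.0, -0.2]
width: 0.0439
t: 10.95
ee_pos: [0.4247, 0.393, 0.409]
orientation: [[1.0, 0.002, 0.002], [-0.003, 0.556, 0.831], [0.0, -0.831, 0.556]]
contact_force: [0.1, 0.7, 0.4]
width: 0.0439
0 [0.425 0.394 0.41 ] [[1.0, 0.002, 0.001], [-0.002, 0.557, 0.831], [0.002, -0.831, 0.557]] (np.int64(340), np.int64(236))
```

```bash
for i in 1 2 3 4; do python3 -m crank '[{"dx":0,"dy":0,"dz":0,"rx":0,"ry":0.089,"rz":0,"jaw":0.35},{"dx":0,"dy":0,"dz":0,"rx":0,"ry":0.089,"rz":0,"jaw":0.35},{"dx":0,"dy":0,"dz":0,"rx":0,"ry":0.089,"rz":0,"jaw":0.35}]' >/dev/null; python3 shot.py p$i; done
python3 -m crank '[{"dx":0,"dy":0,"dz":0,"rx":0,"ry":-0.36,"rz":0,"jaw":0.35},{"dx":0,"dy":0,"dz":0,"rx":0,"ry":-0.36,"rz":0,"jaw":0.35},{"dx":0,"dy":0,"dz":0,"rx":0,"ry":-0.36,"rz":0,"jaw":0.35},{"dx":0,"dy":0,"dz":0,"rx":0,"ry":-0.36,"rz":0,"jaw":0.35},{"dx":0,"dy":0,"dz":0,"rx":0,"ry":-0.36,"rz":0,"jaw":0.35},{"dx":0,"dy":0,"dz":0,"rx":0,"ry":-0.36,"rz":0,"jaw":0.35},{"dx":0,"dy":0,"dz":0,"rx":0,"ry":-0.36,"rz":0,"jaw":0.35},{"dx":0,"dy":0,"dz":0,"rx":0,"ry":-0.36,"rz":0,"jaw":0.35},{"dx":0,"dy":0,"dz":0,"rx":0,"ry":-0.36,"rz":0,"jaw":0.35}]' >/dev/null
for i in 1 2 3 4; do python3 -m crank '[{"dx":0,"dy":0,"dz":0,"rx":0,"ry":-0.089,"rz":0,"jaw":0.35},{"dx":0,"dy":0,"dz":0,"rx":0,"ry":-0.089,"rz":0,"jaw":0.35},{"dx":0,"dy":0,"dz":0,"rx":0,"ry":-0.089,"rz":0,"jaw":0.35}]' |head -1; python3 shot.py n$i; done
python3 - <<'E'
import numpy as np,cv2
L=["n4","n3","n2","n1","0","p1","p2","p3","p4"]
I=[cv2.resize(np.load(f"sw_{l}.npy"),(160,192)) for l in L]
big=[np.load(f"sw_{l}.npy") for l in L]; print(big[0].shape)
w=np.zeros((600,800,3),np.uint8)
for k,im in enumerate(big):
    im=im[20:240,30:190]; im=cv2.resize(im,(160,220)); r,c=divmod(k,5); w[r*230:r*230+220,c*160:c*160+160]=im; cv2.putText(w,L[k],(c*160+5,r*230+218),0,.5,(0,255,0))
cv2.imwrite("pics/c8.png",w[:460])
E
```

```text
p1 [0.425 0.394 0.41 ] [[0.962, 0.002, 0.273], [-0.228, 0.555, 0.8], [-0.15, -0.832, 0.535]] (np.int64(341), np.int64(236))
p2 [0.425 0.395 0.409] [[0.853, 0.001, 0.522], [-0.435, 0.555, 0.709], [-0.289, -0.832, 0.474]] (np.int64(341), np.int64(236))
p3 [0.424 0.395 0.409] [[0.68, 0.001, 0.733], [-0.61, 0.554, 0.566], [-0.406, -0.832, 0.378]] (np.int64(341), np.int64(236))
p4 [0.425 0.395 0.409] [[0.458, 0.001, 0.889], [-0.74, 0.554, 0.381], [-0.492, -0.832, 0.255]] (np.int64(341), np.int64(236))
t: 13.6
n1 [0.424 0.395 0.409] [[0.949, 0.001, -0.316], [0.262, 0.554, 0.79], [0.176, -0.832, 0.526]] (np.int64(341), np.int64(236))
t: 13.95
n2 [0.424 0.395 0.41 ] [[0.828, 0.001, -0.561], [0.466, 0.554, 0.689], [0.312, -0.832, 0.458]] (np.int64(341), np.int64(236))
t: 14.3
n3 [0.424 0.395 0.409] [[0.646, 0.001, -0.763], [0.635, 0.554, 0.538], [0.424, -0.832, 0.357]] (np.int64(341), np.int64(236))
t: 14.65
n4 [0.425 0.395 0.41 ] [[0.417, 0.001, -0.909], [0.756, 0.554, 0.347], [0.504, -0.832, 0.23]] (np.int64(341), np.int64(236))
(264, 220, 3)
```

View pics/c8.png

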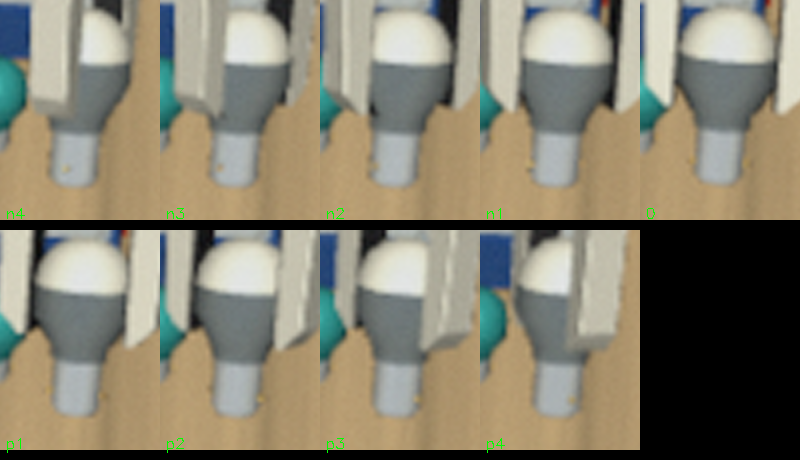

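The montage shows the brass pins on the cap. At yaw 0 they are nearly in profile on both sides. At n4 the pin is at (67,168), left of cap centre 74; at p4 it is at (573,400), right of centre 557. So the pins lie within about 10° of the jaw axis. I'll put a number on that.

```bash
python3 - <<'E'
import numpy as np,cv2
ang={"n4":65.3,"n3":49.8,"p3":-46.6+180,"p4":-62.7+180}
for l,a in ang.items():
    im=cv2.GaussianBlur(np.load(f"sw_{l}.npy"),(0,0),1)
    hsv=cv2.cvtColor(im,cv2.COLOR_BGR2HSV)
    # cap rows: around crop rows 165..205 ; cap = low saturation, find edges
    rows=range(165,200); L=[];Rr=[]
    for r in rows:
        m=np.flatnonzero(hsv[r,70:150,1]<55)+70
        L.append(m.min());Rr.append(m.max())
    lo,hi=np.median(L),np.median(Rr); c=(lo+hi)/2
    b=im[:,:,2].astype(float)-im[:,:,0]   # red-blue: brass warm, cap bluish
    # local column profile
    sub=b[160:212,int(lo)+3:int(hi)-2]; r0,c0=np.unravel_index(sub.argmax(),sub.shape)
    rr=slice(max(r0-6,0),r0+7); w=np.clip(sub[rr]-np.median(sub),0,None); w[:,np.abs(np.arange(w.shape[1])-c0)>7]=0
    u=(w.sum(0)*np.arange(w.shape[1])).sum()/w.sum()+int(lo)+3
    px=(hi-lo+1)/22.0; s=(u-c)/(px*13.2)
    th=90+np.degrees(np.arcsin(s)); print(l,"cap",lo,hi,"pin",u.round(1),r0+160,"ang",th.round(1),"beta",(th-a).round(1))
E
```

```text
n4 cap 81.0 127.0 pin 93.6 211 ang 68.4 beta 3.1
n3 cap 81.0 127.0 pin 90.0 211 ang 60.3 beta 10.5
p3 cap 83.0 130.0 pin 95.7 211 ang 67.9 beta -65.5
p4 cap 84.0 131.0 pin 93.5 211 ang 60.9 beta -56.4
```

```bash
python3 - <<'E'
import numpy as np,cv2
ang={"n4":65.3,"n3":49.8,"p3":-46.6+180,"p4":-62.7+180}
for l,a in ang.items():
    im=cv2.GaussianBlur(np.load(f"sw_{l}.npy"),(0,0),1); b=im[:,:,2].astype(float)-im[:,:,0]
    E=[]
    for r in list(range(168,178)):
        m=np.flatnonzero(b[r,70:150]<25)+70; E.append((m.min(),m.max()))
    lo,hi=np.median(E,0); c=(lo+hi)/2
    sub=b[181:198,90 if l[0]=='n' else 100:130]; o=90 if l[0]=='n' else 100
    if l=="n3": sub=b[181:198,87:110];o=87
    if l=="p3": sub=b[181:198,108:128];o=108
    pr=sub.max(0); print(l,lo,hi,o,pr.astype(int).tolist())
    k=pr.argmax(); w=np.clip(pr-np.median(pr),0,None); w[np.abs(np.arange(len(pr))-k)>4]=0; u=(w*np.arange(len(pr))).sum()/w.sum()+o
    s=(u-c)/((hi-lo+1)/22*13); th=90+np.degrees(np.arcsin(np.clip(s,-1,1))); print("  pin",u.round(1),"beta",(th-a).round(1))
E
```

```text
n4 82.0 127.0 90 [4, 13, 22, 31, 38, 40, 38, 34, 27, 19, 10, 1, -4, -7, -7, -6, -6, -6, -7, -7, -6, -5, -4, -3, -2, 0, 1, 2, 2, 2, 2, 2, 3, 7, 12, 20, 27, 36, 44, 50]
  pin 127.5 beta 82.3
n3 82.5 128.0 87 [32, 39, 42, 41, 35, 27, 17, 9, 3, -1, -4, -6, -7, -7, -7, -7, -8, -8, -7, -7, -8, -8, -6]
  pin 89.7 beta 5.8
p3 85.0 131.0 108 [-6, -5, -5, -5, -5, -5, -4, -4, -3, -2, -1, 1, 4, 9, 17, 27, 37, 48, 55, 59]
  pin 125.4 beta -4.7
p4 85.0 131.0 100 [-8, -8, -8, -8, -7, -7, -7, -7, -7, -7, -7, -7, -7, -6, -4, 0, 6, 14, 24, 34, 44, 50, 51, 48, 41, 33, 28, 24, 23, 26]
  pin 122.0 beta 3.0
```

β ≈ +4° (estimates 3.0 to 5.8), well inside the slot play of about ±5.7°. So the tool yaw should be about 86° at the holder. Next I compute the untilt rotation and measure the holder in both views while they are unobstructed.

```bash
python3 - <<'E'
from h import *
from scipy.spatial.transform import Rotation as Ro
R=np.array(bot.get_obs()["orientation"]);a=np.radians(86);X=np.array([np.cos(a),np.sin(a),0]);Y=np.array([0,0,-1.]);Rt=np.c_[X,Y,np.cross(X,Y)]
print("rot units",(Ro.from_matrix(R.T@Rt).as_rotvec()/np.pi).round(3)); print("world down .15 in tool units",(R.T@np.array([.0,-.1,-.1])/.12).round(3), bot.get_obs()["joint_positions"])
T=vision.grab_frame("top").astype(int);S=vision.grab_frame("side").astype(int)
for n,im,roi in(("top",T,(358,198,388,228)),("side",S,(313,155,345,190))):
    d=im[:,:,0]-im[:,:,2]; m=np.zeros(d.shape,np.uint8);u0,v0,u1,v1=roi;m[v0:v1,u0:u1]=(d[v0:v1,u0:u1]>=-3)*255
    cs=sorted(cv2.findContours(m,cv2.RETR_EXTERNAL,cv2.CHAIN_APPROX_NONE)[0],key=cv2.contourArea);c=cv2.convexHull(cs[-1])
    print(n,cv2.minEnclosingCircle(c),cv2.boundingRect(c),cen(c),cv2.contourArea(c))
    print(im[v0:v1,u0:u1].shape)
w=np.zeros((480,800,3),np.uint8);w[:,:400]=cv2.resize(crop(S.astype(np.uint8),309,152,349,200,10),(400,480));w[:400,400:]=crop(T.astype(np.uint8),352,193,392,233,10);cv2.imwrite("pics/c9.png",w)
E
```

```text
rot units [-0.046 -0.111  0.182]
world down .15 in tool units [-1.051  0.232 -0.481] [ 24.15086187   6.83887773  91.2603042   32.53850408  69.95150152
 -49.36496881]
top ((371.0, 214.5), 10.062405586242676) (362, 205, 19, 19) [370.95667365 213.54926625] 238.5
(30, 30, 3)
side ((328.5, 172.0), 23.00553321838379) (313, 155, 32, 35) [328.5 172. ] 1054.0
(35, 32, 3)
```

View pics/c9.png

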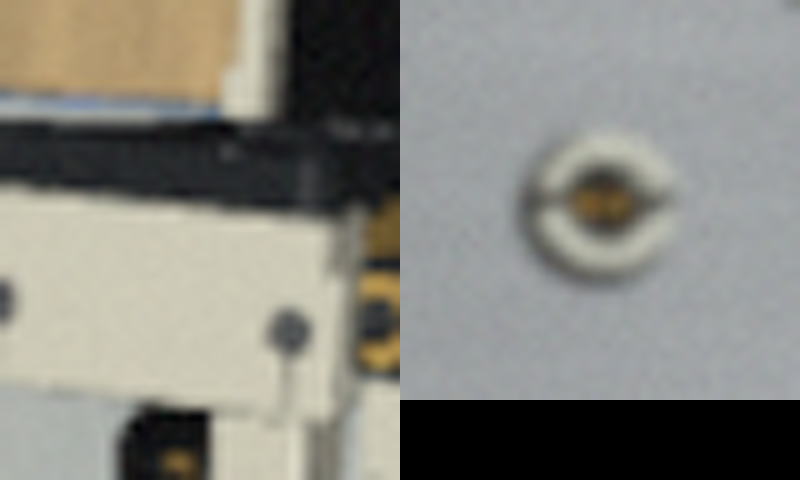

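Side view is blocked by the gripper. In the top view the ring is centred at crop (607,202), i.e. pixel (372.2,212.8), with slots left and right. I untilt, travel, then look again from close by.

```bash
python3 -c "
from h import *
print(plane('top',(372.25,212.75),.088),plane('side',(328.4,173.4),.088),tri((328.4,173.4),(372.25,212.75)))"
python3 -m crank '[{"dx":0,"dy":0,"dz":0,"rx":-0.046,"ry":-0.113,"rz":0.182,"jaw":0.35},{"dx":0,"dy":0,"dz":0,"rx":-0.046,"ry":-0.113,"rz":0.182,"jaw":0.35},{"dx":0,"dy":0,"dz":0,"rx":-0.046,"ry":-0.113,"rz":0.182,"jaw":0.35},{"dx":0,"dy":0,"dz":0,"rx":-0.046,"ry":-0.113,"rz":0.182,"jaw":0.35},{"dx":0,"dy":0,"dz":0,"rx":-0.046,"ry":-0.113,"rz":0.182,"jaw":0.35},{"dx":0,"dy":0,"dz":0,"rx":-0.046,"ry":-0.113,"rz":0.182,"jaw":0.35},{"dx":0,"dy":0,"dz":0,"rx":-0.046,"ry":-0.113,"rz":0.182,"jaw":0.35}]' 55
for i in 1 2 3; do python3 -m crank '[{"dx":-0.5,"dy":0.2,"dz":0,"rx":0,"ry":0,"rz":0,"jaw":0.35},{"dx":-1,"dy":0.4,"dz":0,"rx":0,"ry":0,"rz":0,"jaw":0.35},{"dx":-1,"dy":0.4,"dz":0,"rx":0,"ry":0,"rz":0,"jaw":0.35},{"dx":-1,"dy":0.4,"dz":0,"rx":0,"ry":0,"rz":0,"jaw":0.35}]'; done
```

```text
[ 0.47553325 -0.18787858  0.088     ] [ 0.478175   -0.18705952  0.088     ] (array([ 0.47695245, -0.18811802,  0.08694752]), np.float64(0.0025712044431075664))
t: 15.5
ee_pos: [0.4244, 0.3952, 0.4092]
orientation: [[0.067, 0.001, -0.998], [0.998, 0.003, 0.067], [0.003, -1.0, -0.001]]
contact_force: [0.7, -0.3, 0.2]
width: 0.0444
t: 15.9
ee_pos: [0.4158, 0.2724, 0.3601]
orientation: [[0.074, -0.0, -0.997], [0.997, 0.004, 0.074], [0.004, -1.0, 0.0]]
contact_force: [0.1, 0.9, -0.5]
width: 0.0437
t: 16.3
ee_pos: [0.4064, 0.1506, 0.3109]
orientation: [[0.08, -0.001, -0.997], [0.997, 0.005, 0.08], [0.004, -1.0, 0.001]]
contact_force: [0.8, 0.1, -0.6]
width: 0.0437
t: 16.7
ee_pos: [0.3967, 0.0295, 0.2619]
orientation: [[0.085, -0.001, -0.996], [0.996, 0.005, 0.085], [0.005, -1.0, 0.002]]
contact_force: [0.9, 0.3, -0.5]
width: 0.0436
```

```bash
for i in 1 2; do python3 -m crank '[{"dx":-0.5,"dy":0.1,"dz":-0.2,"rx":0,"ry":-0.005,"rz":0,"jaw":0.35},{"dx":-0.876,"dy":0.25,"dz":-0.41,"rx":0,"ry":-0.005,"rz":0,"jaw":0.35},{"dx":-0.876,"dy":0.25,"dz":-0.41,"rx":0,"ry":-0.005,"rz":0,"jaw":0.35},{"dx":-0.876,"dy":0.25,"dz":-0.41,"rx":0,"ry":-0.005,"rz":0,"jaw":0.35},{"dx":-0.876,"dy":0.25,"dz":-0.41,"rx":0,"ry":-0.005,"rz":0,"jaw":0.35}]'; done
python3 - <<'E'
from h import *
S=vision.grab_frame("side");p=np.array(bot.get_obs()["ee_pos"]);np.save("s10.npy",S)
print(p.round(4),"cap end",proj("side",p-[0,0,.035]),"mouth",proj("side",[.477,-.188,.088]))
b=S.astype(int);b=b[:,:,0]-b[:,:,2]
for r in range(150,186,2): print(r,' '.join(f"{int(x):4d}" for x in S[r,312:346].mean(1)))
E
```

```text
t: 17.2
ee_pos: [0.4373, -0.0784, 0.2318]
orientation: [[0.071, -0.0, -0.997], [0.997, 0.006, 0.071], [0.006, -1.0, 0.001]]
contact_force: [-0.2, 0.2, -0.1]
width: 0.044
t: 17.7
ee_pos: [0.4791, -0.1851, 0.2017]
orientation: [[0.055, 0.0, -0.998], [0.998, 0.006, 0.055], [0.006, -1.0, 0.0]]
contact_force: [0.4, 0.4, -0.9]
width: 0.0437
[ 0.479  -0.1849  0.2019] cap end [328.89585178 153.21556714] mouth [328.79646644 173.23925392]
150  149  155  154  155  151  150  151  151  151  149  147  146  146  136  139  155  166  158  154  130  123  137  150  147  150  150  153  150  149  148  149  148  151  151
152  149  153  156  156  151  148  151  150  151  149  149  147  148  133  138  152  156  155  147  124  116  139  151  150  150  151  150  150  148  147  148  149  151  149
154  151  157  156  156  149  147  148  146  147  148  151  146  148  144  141  149  157  156  149  131  141  145  147  148  147  151  151  151  147  148  150  153  151  151
156  152  156  157  157  151  151  148  147  147  147  149  144  150  151  152  152  153  157  159  153  147  146  148  146  148  151  149  146  
[... 1764 characters left out ...]
 181
178  183  185  184  181  178  180  180  178  177  168  120  140  163  172  185  153  112  167  188  165  150  137  123  160  175  177  177  178  179  181  179  178  182  181
180  183  182  184  180  180  177  175  175  177  133   75  138  164  171  184  132   44  155  188  164  150  123   73  142  176  177  177  178  177  179  178  178  180  178
182  181  182  181  179  178  176  178  175  174  176  131   67   87  128  166  126   66  146  163  142  101   51   99  157  176  178  175  175  175  179  180  178  180  178
184  181  179  177  179  178  177  177  178  175  175  175  177  153  126  103   95   93   90   91  106  128  163  176  177  175  175  176  176  178  179  177  176  177  178
```

```bash
python3 -m crank '[{"dx":-0.025,"dy":0.3,"dz":0.01,"rx":0,"ry":0,"rz":0.0,"jaw":0.35},{"dx":-0.025,"dy":0.5,"dz":0.01,"rx":0,"ry":0,"rz":0.0,"jaw":0.35},{"dx":-0.025,"dy":0.58,"dz":0.01,"rx":0,"ry":0,"rz":0,"jaw":0.35},{"dx":-0.025,"dy":0.58,"dz":0.01,"rx":0,"ry":0,"rz":0,"jaw":0.35},{"dx":-0.025,"dy":0.58,"dz":0.01,"rx":0,"ry":0,"rz":0,"jaw":0.35}]'
python3 - <<'E'
from h import *
S=np.mean([vision.grab_frame("side").astype(float) for _ in range(6)],0);p=np.array(bot.get_obs()["ee_pos"]);np.save("s11.npy",S)
print(p.round(4),"cap end",proj("side",p-[0,0,.035]),"mouth",proj("side",[.477,-.188,.088]),"slot",proj("side",[.477,-.1715,.080]),"pin",proj("side",p+[.0007,.0135,-.026]))
cv2.imwrite("pics/c10.png",crop(S.astype(np.uint8),298,140,358,195,10))
for r in range(160,188): print(r,' '.join(f"{int(x):4d}" for x in S[r,318:340].mean(1)))
E
```

```text
t: 18.25
ee_pos: [0.4783, -0.1871, 0.1336]
orientation: [[0.054, 0.002, -0.999], [0.999, 0.006, 0.054], [0.006, -1.0, -0.002]]
contact_force: [-0.0, 0.2, 0.0]
width: 0.0436
[ 0.4779 -0.1875  0.1328] cap end [328.60150898 170.82914492] mouth [328.79646644 173.23925392] slot [328.34672327 178.53831818] pin [328.16312089 171.19191501]
160  149  149  149  134   99   82   99  149  170  168  169  169  150  124  102   88   73   85  132  150  148  150
161  141  141  138  136  105   79   99  149  169  169  169  168  148  109   88   78   78  116  144  150  148  150
162  148  148  145  141  134  112  104  149  169  168  168  169  145  102   82   79  100  132  141  141  136  135
163  179  179  178  180  181  162  128  149  169  169  168  170  139   95   79  117  144  150  148  149  143  141
164  180  179  179  180  180  182  159  159  170  169  170  169  135   85   96  158  180  182  181  181  179  181
165  180  178  178  180  181  181  174  169  168  169  170  169  132   80  125  169  180  182  181  182  180  182
166  179  178  178  180  180  181  166  149  149  150  148  151  124   98  151  17
[... 1725 characters left out ...]
8  179  178  178
182  178  179  178  178  134   69   87  132  167  126   65  148  167  143  100   53  100  159  179  179  178  178
183  179  179  178  178  165  135   90   60  101   89   53  102   93   68   67  105  159  177  177  178  178  177
184  179  179  178  178  177  178  155  125  104   94   92   92   91  107  131  165  178  177  176  178  178  176
185  178  178  177  178  177  178  177  178  167  158  156  155  154  168  179  180  177  176  177  178  176  177
186  178  178  177  177  178  178  176  177  181  181  178  177  175  177  179  179  177  177  177  177  177  176
187  177  178  177  176  177  177  176  178  180  179  177  176  174  175  178  178  177  175  177  177  176  176
```

View pics/c10.png

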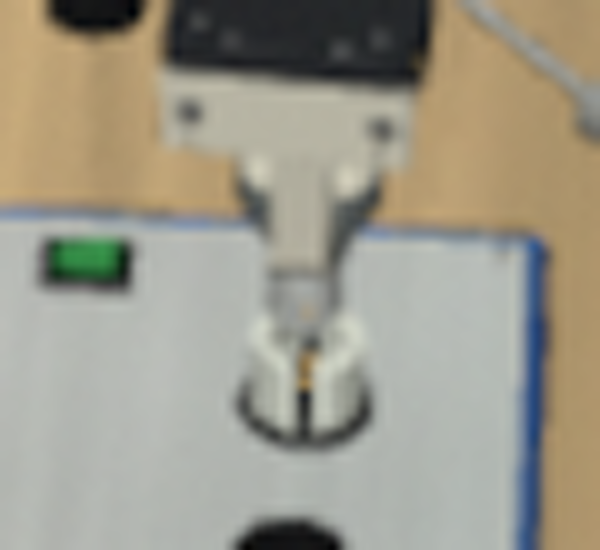

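Crop c10 (12th and last view): the cap (centre ≈ crop 302) hangs just above the rim (centre ≈ 307), and the front pin at (307,312) sits almost over the slot at column 305. I'll compute the small remaining offset numerically.

```bash
python3 - <<'E'
from h import *
S=np.load("s11.npy");p=np.array(bot.get_obs()["ee_pos"])
d=S[:,:,0]-S[:,:,2]
for r in range(165,184): print(r,' '.join(f"{int(x):4d}" for x in d[r,318:340]))
for z,n in((.07,"body"),(.088,"rim")): print(n,proj("side",[.4784,-.188,z]))
print("front wall .0175",proj("side",[.4784,-.1705,.078]), p)
E
```

```text
165    1    2    1    0    1    1    6   16   19   19   18   19   14    4    0    0    0    1    0    0    0    0
166    1    1    1    0    1    2    6   13   16   16   16   17   12    4    0    0    0    0    0    0    0    0
167    1    2    1    1    1    1    2    3    5    5    6    7    7    3    0    0    0    0    0    0    1    1
168    2    1    1    1    2    1    1    1    2    1    1    1    2    1    0    0    0    0    0    0    1    1
169    2    2    1    2    1    1    2    1    2    2    1    1    2    1    0    0    0    0    0    0    0    0
170    1    1    1    2    1    1    1    1    1    1   14    9    1    1    2    0    0    0    1    1    1    0
171    1    1    2    1    1    2    4    4    2    1   23   15    2    4    6    4    0    0    0    1    0    0
172    1    1    1    1    1    5    8    6    3    3    3    3    4    7    9    7    3    0    0    0    0    0
173    0    2    2    2    1    6    9    7    7    5    3    1    6    7    8    9    3    0    0    0    0    0
174    1    2    1    1    2    6    9    8    7    6    6    4    6    7 
[... 513 characters left out ...]
1    0    1    6    6    7    8    5    0    7    7    7    7    5    2    0    0    0    0    0
180    1    1    0    1    0    5    6    7    8    4    0    6    7    6    7    6    2    0    0    0    0    0
181    0    1    0    1    0    4    5    7    8    5    1    6    7    7    6    4    0    0    0    0    0    0
182    0    0    1    0    1    0    3    4    7    4    0    5    6    6    4    0    0    0    0    0    0    0
183    0    1    1    0    0    0    0    0    4    3    0    4    4    1    1    0    0    0    0    0    0    0
body [328.16858301 177.71189194]
rim [328.34910703 173.20941205]
front wall .0175 [327.8547723  179.21059955] [ 0.47789063 -0.18752023  0.1328194 ]
```

```bash
python3 -m crank '[{"dx":0,"dy":0,"dz":0.006,"rx":0,"ry":0.0167,"rz":0,"jaw":0.35},{"dx":0,"dy":0.05,"dz":0.006,"rx":0,"ry":0.0167,"rz":0,"jaw":0.35},{"dx":0,"dy":0.07,"dz":0.006,"rx":0,"ry":0.0167,"rz":0,"jaw":0.35},{"dx":0,"dy":0.09,"dz":0.006,"rx":0,"ry":0.0167,"rz":0,"jaw":0.35},{"dx":0,"dy":0.105,"dz":0.006,"rx":0,"ry":0.0167,"rz":0,"jaw":0.35},{"dx":0,"dy":0.105,"dz":0.006,"rx":0,"ry":0.0167,"rz":0,"jaw":0.35}]' 60
```

```text
t: 19.15
ee_pos: [0.4771, -0.1874, 0.1199]
orientation: [[0.107, 0.001, -0.994], [0.994, 0.006, 0.107], [0.006, -1.0, -0.0]]
contact_force: [-0.2, 0.0, -0.9]
width: 0.0438
```

```bash
python3 -m crank '[{"dx":0,"dy":0.02,"dz":0,"rx":0,"ry":0,"rz":0,"jaw":0.35},{"dx":0,"dy":0.035,"dz":0,"rx":0,"ry":0,"rz":0,"jaw":0.35},{"dx":0,"dy":0.035,"dz":0,"rx":0,"ry":0,"rz":0,"jaw":0.35}]'
python3 - <<'E'
from h import *
S=np.mean([vision.grab_frame("side").astype(float) for _ in range(4)],0);d=S[:,:,0]-S[:,:,2];o=bot.get_obs();p=np.array(o["ee_pos"])
print(p.round(4),np.round(o["contact_force"],1),"cap end",proj("side",p-[0,0,.035]),"pin",proj("side",p+[.0,.0135,-.026]))
for r in range(166,184): print(r,' '.join(f"{int(x):4d}" for x in d[r,320:338]),'|',' '.join(f"{int(x):4d}" for x in S[r,320:338].mean(1)))
E
```

```text
t: 19.45
ee_pos: [0.477, -0.1874, 0.1155]
orientation: [[0.107, 0.001, -0.994], [0.994, 0.006, 0.107], [0.006, -1.0, 0.0]]
contact_force: [-0.3, -0.4, -1.1]
width: 0.0436
[ 0.477  -0.1874  0.1157] [ 0.2 -1.4 -0.8] cap end [328.6943167  175.18470839] pin [328.48549035 175.60542985]
166    1    0    0    0    9   16   18   18   19   19   13   -1   -4   -2   -1    0    0    0 |  179  180  161  123  133  161  169  170  170  171  123   83   87   79   81  140  175  183
167    1    1    1    1    9   16   19   19   19   19   13   -1   -3   -2    0    0    0    0 |  179  179  180  164  159  168  171  169  170  175  124   76   80   86  127  167  183  182
168    1    2    1    2    9   15   18   19   19   20   14   -1   -2    0    0    0    0    0 |  179  180  181  182  185  176  169  169  170  177  126   71   79  124  169  183  183  181
169    1    1    1    1    9   16   18   19   18   19   14    0   -1    0    0    0    0    1 |  180  180  181  182  185  177  171  170  170  176  126   67   87  155  181  182  184  182
170    1    2    1    1    8   16   18   18   19   20   14    1    1    0 
[... 1829 characters left out ...]
    0    7    7    7    7    6    1    0    0    0 |  179  137   78  140  167  174  189  137   45  157  191  168  153  126   74  146  180  180
181    0    0    1    5    6    7    9    4    0    7    8    6    6    3    0    0    0    0 |  179  154   90  110  148  170  188  135   56  159  191  167  141   98   61  147  179  180
182    1    0    1    1    2    6    7    5    1    7    7    6    3    0    0    0    0    0 |  179  179  134   68   89  132  169  127   66  148  167  142  100   53  101  160  178  179
183    0    0    0    0    0    0    3    2    0    3    3    2    0    0   -1    0    0    0 |  179  178  165  135   91   60  104   89   52  103   93   69   69  105  162  177  178  180
```

The cap is in the bore with no force. The front pin (328.4) is 0.4 px off the slot (328.0), so about 4° more clockwise turn, then lower gently.

```bash
python3 -m crank '[{"dx":0,"dy":0,"dz":0,"rx":0,"ry":0.022,"rz":0,"jaw":0.35},{"dx":0,"dy":0,"dz":0,"rx":0,"ry":0.022,"rz":0,"jaw":0.35},{"dx":0,"dy":0.02,"dz":0,"rx":0,"ry":0.022,"rz":0,"jaw":0.35},{"dx":0,"dy":0.035,"dz":0,"rx":0,"ry":0.022,"rz":0,"jaw":0.35},{"dx":0,"dy":0.035,"dz":0,"rx":0,"ry":0.022,"rz":0,"jaw":0.35}]'
python3 - <<'E'
from h import *
S=np.mean([vision.grab_frame("side").astype(float) for _ in range(4)],0);d=S[:,:,0]-S[:,:,2];o=bot.get_obs();p=np.array(o["ee_pos"])
print(p.round(4),np.round(o["contact_force"],1),np.round(o["wrist_torque"],2),"pin",proj("side",p+[.0,.0135,-.026]))
for r in range(173,182): print(r,' '.join(f"{int(x):4d}" for x in d[r,320:338]),'|',' '.join(f"{int(x):4d}" for x in S[r,320:338].mean(1)))
E
```

```text
t: 20.15
ee_pos: [0.477, -0.1874, 0.1112]
orientation: [[0.174, 0.001, -0.985], [0.985, 0.006, 0.174], [0.006, -1.0, 0.0]]
contact_force: [-0.5, -0.9, -1.1]
width: 0.0436
[ 0.4771 -0.1874  0.1115] [-0.5 -1.2 -1.5] [-0.25  0.07 -0.01] pin [328.43918226 176.68698074]
173    1    2    2    6    9    5    3    4    5    4    2    1    8    9    3    0    0    0 |  180  180  186  202  183  139  127  137  141  127  129  119  172  205  195  183  183  182
174    2    1    3    7    9    6    2    0    2    1    1    2    8    9    5    1    0    0 |  180  179  180  191  196  166  149  159  165  161  147  130  173  199  193  184  182  182
175    1    1    2    5    8    8    6    4    2    3    3    6    8    9    4    1    0    0 |  179  180  173  170  190  191  176  168  166  166  159  169  197  188  179  182  181  182
176    0    1    2    4    7    9    8   10   13    9    7    8    9    7    2    1    0    0 |  180  179  174  163  172  192  200  178  161  180  189  193  194  160  167  181  182  181
177    1    1    0    5    6    7    9   15   19   12    8    8    8    6    2    0    0   -1 |  180  180  160  155  166  176  193  171  158  188  200  183  160  138  154  175  179  181
178    1    1    0    5    7    8    8    5    2    5    7    7    6    6    1    0    0    0 |  180  171  125  142  167  173  188  156  136  177  191  167  152  138  127  163  181  182
179    1    0    1    6    7    7    8    5    0    7    8    7    7    6    1    0    0    0 |  178  148  101  142  168  174  188  136   44  158  191  168  153  133   99  151  181  179
180    0    0    1    5    6    7    7    5    1    6    7    7    7    6    2    0    0    0 |  180  135   79  139  168  174  190  136   44  157  192  167  152  126   74  145  180  181
181    1    1    0    3    6    7    7    5    1    6    8    7    6    3    0    0    1    0 |  179  155   89  111  147  170  190  136   52  158  191  167  141   96   62  147  179  179
```

Pin is now centred in the slot (328.0, row 176.6 as predicted). Pressing down in steps.

```bash
python3 -m crank '[{"dx":0,"dy":0.02,"dz":0,"rx":0,"ry":0,"rz":0,"jaw":0.35},{"dx":0,"dy":0.035,"dz":0,"rx":0,"ry":0,"rz":0,"jaw":0.35},{"dx":0,"dy":0.035,"dz":0,"rx":0,"ry":0,"rz":0,"jaw":0.35}]'
python3 -m crank '[{"dx":0,"dy":0.015,"dz":0,"rx":0,"ry":0,"rz":0,"jaw":0.35},{"dx":0,"dy":0.025,"dz":0,"rx":0,"ry":0,"rz":0,"jaw":0.35},{"dx":0,"dy":0.025,"dz":0,"rx":0,"ry":0,"rz":0,"jaw":0.35},{"dx":0,"dy":0.025,"dz":0,"rx":0,"ry":0,"rz":0,"jaw":0.35}]'
```

```text
t: 20.65
ee_pos: [0.4774, -0.1875, 0.1077]
orientation: [[0.175, 0.002, -0.985], [0.985, 0.006, 0.175], [0.006, -1.0, -0.001]]
contact_force: [-1.0, -0.8, 7.9]
width: 0.0437
t: 21.05
ee_pos: [0.4778, -0.1876, 0.1055]
orientation: [[0.174, 0.003, -0.985], [0.985, 0.005, 0.174], [0.005, -1.0, -0.002]]
contact_force: [-2.8, 0.2, 9.0]
width: 0.0437
```

```bash
python3 -m crank '[{"dx":0,"dy":0.015,"dz":0,"rx":0,"ry":0,"rz":0,"jaw":0.35},{"dx":0,"dy":0.025,"dz":0,"rx":0,"ry":0,"rz":0,"jaw":0.35},{"dx":0,"dy":0.025,"dz":0,"rx":0,"ry":0,"rz":0,"jaw":0.35},{"dx":0,"dy":0.025,"dz":0,"rx":0,"ry":0,"rz":0,"jaw":0.35}]'
python3 -m crank '[{"dx":0,"dy":0.01,"dz":0,"rx":0,"ry":0,"rz":0,"jaw":0.35},{"dx":0,"dy":0.015,"dz":0,"rx":0,"ry":0,"rz":0,"jaw":0.35},{"dx":0,"dy":0.015,"dz":0,"rx":0,"ry":0,"rz":0,"jaw":0.35},{"dx":0,"dy":0.015,"dz":0,"rx":0,"ry":0,"rz":0,"jaw":0.35}]'
```

```text
t: 21.45
ee_pos: [0.4781, -0.1878, 0.1035]
orientation: [[0.174, 0.004, -0.985], [0.985, 0.005, 0.174], [0.005, -1.0, -0.003]]
contact_force: [-4.4, 0.7, 12.6]
width: 0.0439
t: 21.85
ee_pos: [0.4784, -0.1879, 0.1029]
orientation: [[0.174, 0.004, -0.985], [0.985, 0.004, 0.174], [0.005, -1.0, -0.004]]
contact_force: [-5.9, 1.3, 16.6]
width: 0.044
```

```bash
python3 -m crank '[{"dx":0,"dy":0.014,"dz":0.008,"rx":0,"ry":0,"rz":0,"jaw":0.35},{"dx":0,"dy":0.014,"dz":0.008,"rx":0,"ry":0,"rz":0,"jaw":0.35},{"dx":0,"dy":0.014,"dz":0.008,"rx":0,"ry":0,"rz":0,"jaw":0.35},{"dx":0,"dy":0.014,"dz":0.008,"rx":0,"ry":0,"rz":0,"jaw":0.35},{"dx":0,"dy":0.014,"dz":0.008,"rx":0,"ry":0,"rz":0,"jaw":0.35}]'
python3 - <<'E'
from h import *
S=np.mean([vision.grab_frame("side").astype(float) for _ in range(4)],0);d=S[:,:,0]-S[:,:,2];o=bot.get_obs();p=np.array(o["ee_pos"])
print(p.round(4),np.round(o["contact_force"],1),np.round(o["wrist_torque"],2),o["width"],"pin",proj("side",p+[.0,.0135,-.026]))
for r in range(173,182): print(r,' '.join(f"{int(x):4d}" for x in d[r,320:338]),'|',' '.join(f"{int(x):4d}" for x in S[r,320:338].mean(1)))
T=vision.grab_frame("top");cs,_=blob(T,(3,150,120),(18,255,255),(330,140,400,190));print("guard top",cen(cs[0]),cv2.boundingRect(cs[0]))
E
```

```text
t: 22.35
ee_pos: [0.4782, -0.1879, 0.1027]
orientation: [[0.174, 0.006, -0.985], [0.985, 0.004, 0.174], [0.005, -1.0, -0.006]]
contact_force: [-3.6, 2.6, 18.0]
width: 0.0437
[ 0.4782 -0.1878  0.1027] [-3.8  2.3 18.1] [0.55 0.79 0.02] 0.04362355464799778 pin [327.9859609  178.76914585]
173    0    1    2   12   19   20   19   19   18   12    1   -1    5   10    4    0    0    0 |  180  181  160  158  163  166  170  170  156  112   75   71  146  197  196  184  183  183
174    2    2    3    9   13   14   15   15   15    9    1    1    7    9    4    2    1    0 |  181  181  169  154  156  156  152  153  142  116  103  112  172  199  194  185  183  181
175    1    0    1    6    9    8    8    6    6    6    3    5    9    8    4    1    0    0 |  179  179  174  158  170  170  160  152  144  147  154  169  197  186  180  183  182  181
176    1    0    0    5    7    8    9    5    2    5    7    9   10    6    3    0    0    0 |  179  181  174  163  174  193  199  182  167  183  189  195  194  160  166  181  182  181
177    2    1    0    4    8    8    8    5    3    6    9    8    7  
[... 216 characters left out ...]
  171  125  143  168  174  189  166  136  174  191  169  153  139  128  163  181  181
179    1    1    1    6    6    8    8   20   22    7    8    8    7    6    1   -1    0    0 |  179  151  100  142  167  174  189  148   76  159  191  167  154  133   99  152  180  181
180    1    0    1    5    6    7    8    5    0    7    8    8    8    6    2   -1    0    0 |  179  136   77  139  169  174  189  136   45  157  191  168  153  125   75  146  180  181
181    0    0    0    4    5    7    8    6    1    6    8    7    7    3    0    0    0    0 |  179  155   89  110  148  170  189  137   55  158  191  168  142   97   61  147  180  180
guard top [365.0963357  162.17021277] (355, 155, 25, 18)
```

Every check agrees with the globe being home:
- TCP is at 0.1027, so the cap end is at about 0.0677 (home is 0.068).
- The pin moved 2.1 rows, as predicted, so it has not slipped in the grip.
- Push is about 18 N against the 13 N spring, so the pins are on the slot bottoms.
- The guard's bounding box has not changed.

Handing in.

```bash
python3 - <<'E'
from station import ticket,bot
print(ticket.finish_job()); o=bot.get_obs(); print(o["t"],o["ee_pos"],o["contact_force"],o["width"])
E
```

```text
the job is handed in; nothing more can be done
None
the job is handed in; nothing more can be done
```

I handed the job in at about 22.6 s of the 58 s allowed. The guard is hanging on the carry handle and the small globe is pressed home in the holder, still gripped. No verdict was reported, so what follows rests on my own last checks.

**Guard:** I hung it astride the bar, about 2–4 mm from the middle by the top view, and let go. Its bounding box in the last top view was the same as just after release. Its centroid read 2.4 px differently, probably because the arm partly hid it.

**Globe:** I took it by the collar from the end pocket next to the tester. I found the pins by sweeping it in front of the side camera, turned them to the slots and pushed it in.
- **Depth:** the TCP was at 0.1027 m, which puts the cap end at about 0.0677 m against 0.068 m for home.
- **Pin:** the front pin followed its predicted image row down the slot, so the globe did not slip in the grip.
- **Push and grip:** the upward push was 18 N, above the spring's 13 N, which means the pins rest on the slot bottoms. The fingers were 43.6 mm apart on the collar with a 60 N grip set.

**What disagreed:**
- **Pin angle:** my numeric estimate from the sweep was about 4°. It was too small, and I corrected by about 7° in total at the holder from close-up pixels.
- **Holder position:** the two cameras differed by about 2.6 mm in x, so I used the side view, where globe and holder could be compared in the same picture.
- **Side force:** about 4 N remained sideways at the end, and the pin sits slightly off the slot's centre.

The large globe, fuse, changer head and screwdriver were not touched by any planned move. I did not check their positions again before handing in.

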